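Find the storage box whose lid stays up and slide the butter dish in

TASK

One of these two kitchen boxes has a worn hinge: lift a lid more than halfway, let go of it and see whether it stays up by itself. Use the box whose lid stays: leave that lid standing open, and slide the butter dish, upright and without lifting it high, over the front sill and straight in until it is up against the back wall; the other box must end shut. Leave the mug, the oil bottle and the pepper mill alone.

Things in the scene. Friction and masses are not known exactly. Their poses are not given: they have to be found in the camera images.
- bin_a: white box fixed to the worktop, 190 mm deep (x) and wide (y), both boxes alike. Origin under its centre; +x runs from the open front to the back. Inner floor at z = 10 mm; no front wall, but a ramp strip climbing 0 to 10 mm from x = -125 to -95 mm. Side and back walls 6 mm thick, 120 mm high: inner faces at y = +-89 and x = +89 mm.
- bin_b: white box fixed to the worktop, 190 mm deep (x) and wide (y), both boxes alike. Origin under its centre; +x runs from the open front to the back. Inner floor at z = 10 mm; no front wall, but a ramp strip climbing 0 to 10 mm from x = -125 to -95 mm. Side and back walls 6 mm thick, 120 mm high: inner faces at y = +-89 and x = +89 mm.
- lid_a (a joint): lid angle of box bin_a, rad: 0 shut, grows as its front rises, stop at 1.05. Lid about 0.35 kg. One of the two hinges is sound (friction about 0.75 N m, stays at any angle), the other is worn: let go, that lid sinks shut in one to two seconds. They look alike.
- lid_b (a joint): lid angle of box bin_b, rad: 0 shut, grows as its front rises, stop at 1.05. Lid about 0.35 kg. One of the two hinges is sound (friction about 0.75 N m, stays at any angle), the other is worn: let go, that lid sinks shut in one to two seconds. They look alike.
- bar_a (a point): middle of the steel pull bar on the lid of box bin_a: round, 14 mm thick, 110 mm long along the box's y, on a thin post 48 mm either side of the middle, centre 35 mm above the lid's top. It lies 165 mm before and 43 mm above the hinge axis (shut: box x = -70, z = 163 mm). It can turn between the finger pads, so the tool need not turn with the lid.
- hinge_a (a point): middle of the hinge axis of the lid of box bin_a, along the box's y, at box x = +95, z = 120 mm. Lid: wood, 190 x 190 x 8 mm, its underside at the axis, with a flap 55 mm deep and 8 mm thick hanging from its front edge. Even when open the lid overhangs the box, so the back is reached only from the front with a tilted tool.
- bar_b (a point): middle of the steel pull bar on the lid of box bin_b: round, 14 mm thick, 110 mm long along the box's y, on a thin post 48 mm either side of the middle, centre 35 mm above the lid's top. It lies 165 mm before and 43 mm above the hinge axis (shut: box x = -70, z = 163 mm). It can turn between the finger pads, so the tool need not turn with the lid.
- hinge_b (a point): middle of the hinge axis of the lid of box bin_b, along the box's y, at box x = +95, z = 120 mm. Lid: wood, 190 x 190 x 8 mm, its underside at the axis, with a flap 55 mm deep and 8 mm thick hanging from its front edge. Even when open the lid overhangs the box, so the back is reached only from the front with a tilted tool.
- dish: butter dish, about 0.4 kg, same from both ends: white foot plate 110 (x) x 80 (y) x 12 mm, blue cover 96 x 68 mm from 12 to 46 mm high, on it a white upright grip 50 mm long (x), 14 mm wide (y), from 46 to 70 mm high. Origin under its centre, z up. Square against a box's back wall its origin is at box x = +34, z = 10 mm
- mug: white mug, 80 mm across, 90 mm high, bystander; origin under its centre
- oil: green oil bottle, 60 mm across, 190 mm high, bystander; origin under its centre
- mill: dark wooden pepper mill, 54 mm across, 135 mm high, bystander behind the boxes; origin under its centre
There are look-alikes about, which are no part of the job. Leave any purple or yellow look-alike of the dish alone.

How it is judged (in metres and radians):
On the way:
1. one lid, lifted more than halfway (over 0.5 rad) and let go, stands still by itself with nothing of the robot touching its box, for 0.8 s (((value of joint lid_a above 0.5 rad and velocity of joint lid_a between -0.03 and 0.03 rad/s and contact force between each of the fingers, the arm and bin_a below 0.05 N) or (value of joint lid_b above 0.5 rad and velocity of joint lid_b between -0.03 and 0.03 rad/s and contact force between each of the fingers, the arm and bin_b below 0.05 N))), for 0.8 s.
At the end, for the whole second after the job is handed in: One lid stands open by itself (over 0.5 rad). In that box the dish rests flat on the floor, within 10 mm of the back wall (origin at box x over 24 mm), within 60 mm of the middle sideways, turned under 0.30 rad from the depth direction. The other lid is shut (under 0.08 rad) (((value of joint lid_a above 0.5 rad and velocity of joint lid_a between -0.03 and 0.03 rad/s and value of joint lid_b below 0.08 rad and x of dish in the frame of bin_a between 0.024 and 0.06 m and y of dish in the frame of bin_a between -0.06 and 0.06 m and z of dish in the frame of bin_a below 0.016 m and angle between dish's own z axis and vertical below 0.08 rad and angle between the x axis of dish and the x axis of bin_a, either way round below 0.3 rad and linear speed of dish below 0.02 m/s) or (value of joint lid_b above 0.5 rad and velocity of joint lid_b between -0.03 and 0.03 rad/s and value of joint lid_a below 0.08 rad and x of dish in the frame of bin_b between 0.024 and 0.06 m and y of dish in the frame of bin_b between -0.06 and 0.06 m and z of dish in the frame of bin_b below 0.016 m and angle between dish's own z axis and vertical below 0.08 rad and angle between the x axis of dish and the x axis of bin_b, either way round below 0.3 rad and linear speed of dish below 0.02 m/s))); the robot touches nothing.
It fails at once if the dish is lifted more than 40 mm above the worktop (height (world z) of dish above 0.04 m).
It fails at once if the dish is tipped more than 0.4 rad (angle between dish's own z axis and vertical above 0.4 rad).
It fails at once if the mug is moved more than 20 mm or tipped (distance of mug from where it was at the start of the episode above 0.02 m or angle between mug's own z axis and vertical above 0.3 rad).
It fails at once if the oil is moved more than 20 mm or tipped (distance of oil from where it was at the start of the episode above 0.02 m or angle between oil's own z axis and vertical above 0.3 rad).
It fails at once if the mill is moved more than 20 mm or tipped (distance of mill from where it was at the start of the episode above 0.02 m or angle between mill's own z axis and vertical above 0.3 rad).
It also fails if it takes over 72 s, if anything falls off the work surface, if the arm or the gripper's body presses on something with over 40 N, if the wrist force passes 120 N, or if a joint passes its speed limit or range.

ROBOT

A 6-joint arm with a two-finger parallel gripper is mounted at the origin on the work surface. World frame = base frame: x ahead of the robot, y to its left, z up, the work surface at z = 0. Lengths are in mm, angles in degrees, forces in N, time in s.
With the tool pointing down it reaches from about 300 to 850 mm from the base axis. Payload 4.2 kg.
Tool frame: the origin (TCP) lies between the finger pads; the fingertips stand 14 mm ahead of it and the grasp point (between the pads) lies 5 mm behind it; z points along the fingers, y is the line along which they close (so a half turn about z gives the same grasp; the last joint's range is limited). The gripper opens to 91 mm and grips with 3 to 60 N. Pads are 32 mm wide; open, the fingers measure 118 mm over their backs; the gripper's body (76 mm by 178 mm) begins 60 mm behind the grasp point.
Start: joints at [69.672, 18.312, 89.639, -0, 72.044, -1.146], TCP at [188.936, 543.088, 227.976] pointing down, gripper open.
Joint ranges: [-177.97, 177.97], [-48.28, 115.42], [12.27, 149.76], [-77.06, 257.06], [2.81, 150.46], [-146.56, 146.56]. Speed limits (degrees/s): [147.25, 147.25, 180, 180, 180, 180].

INTERFACE

Orientations are given as [roll, pitch, yaw] about the fixed x, y, z axes, in that order (R = Rz(yaw) Ry(pitch) Rx(roll)).
In Python, from workcell import * gives the robot as it stands. The module is installed in compiled form; this text tells all that it offers.
- The arm moves only by the tool send_rows, never from a script. Its argument "deltas" is a list of rows, each a list of 2 entries, a list of its own where there are three numbers: the shift along the tool's x, y, z normalised to -1 to 1, where 1 is 0.5 m, then the turn, a rotation vector about the tool's x, y, z normalised to -1 to 1, where 1 is 0.5 rad. A call has 1 to 10 rows; each row shifts and turns the commanded pose from where the row before left it, along the tool's axes as they then stand; what a row does not reach is not made up. A row lasts 1/10 s, in which the tool goes at most 50 mm and 8.59 degrees, less where a joint would pass 70% of its speed; a pose out of reach is approached as far as the arm can. A call with a number of a shift or a turn outside -1 to 1 is refused whole. A call with a gripper value outside its range is refused whole. "grip" is the closure, from 0 (fully open) to 1 (shut), set as the call begins (left out, the last holds). The fingers move at their own pace and stop on an object; "grip_force" is the grip in N (left out, the last holds). Time passes only in rows, so rows that do not move let the fingers close. It gives the time, the measured TCP pose, the force, the opening and the grip force at its end, in the units of the state.
- state(): the state, without advancing time (a new reading comes with each control period).
- grab_frame(name): name is "scene" or "side" or "wrist"; returns the picture (400x640x3 uint8, red, green, blue); there is no depth.
- calibration(name): a dict with "mtx" (3x3 intrinsics, pixels), "D" ([k1, k2, p1, p2, k3] as OpenCV has them; the pictures are not rectified), "R" (3x3) and "t" (3): a world point X has camera coordinates R X + t. Camera axes: x right, y down, z forward; pixel columns grow to the right and rows downward; lengths in mm; the calibration is good to about 2 mm. A picture is of the moment at which its call begins: read the wrist's pose just before it. calibration takes no time and is no camera call; for the wrist camera it gives the pose at the moment of the call.
- job_done(): hands the job in; it is judged then, once.
Trained networks look in the newest picture that a camera, given by its name, has taken for a name from the list of things; names that differ only in an ending like _2 or _b are one class to them, and where a whole thing is asked for, a point or a joint stands for the part that bears it (a point fixed in the world has none). Each returns a list of dicts, best first, with "p" (0 to 1); they miss things now and then, are a little off and sometimes report something else, mostly with a low value. They report only what shows in the picture. A call takes as long as a camera call. They do not tell look-alikes from the thing itself.
- trace(camera, label): "pixels" (400x640 bool, what is visible of it) and "bbox" ([left, top, width, height] in pixels, round what is visible of it).
The state is a dict: "time_s": time; "qpos": joint angles; "qvel": joint speeds; "effort": joint torques, N m; "ee_pos": TCP position; "ee_rot": TCP orientation; "force": force on the tool from outside, world axes, zero at the start; "torque": the same for the moment, N m; "gripper_width": finger opening in mm; "gripper_force": force on a finger pad.
Only numpy, scipy, OpenCV 4.12 (cv2) and the standard library are available. Lean on these libraries where they do the work, as an engineer would, in place of code of your own. Each camera call takes 0.05 s, during which the arm holds its last target. There are 200 camera calls.

## Working session

There is one attempt and no reset: what is moved stays moved. The work goes in short steps, Python scripts to look and compute and a tool call to move; the robot and the scene stay as the last step left them, time stands still between calls to the robot, and variables do not carry over. Pictures are saved under pics/ and viewed, at most 13 in all, crops included, and the job is handed in when it is done.

Besides the shell and the picture viewer there is one more tool, called after "Call:" as name(argument=value, ...), one argument or row to a line, values as JSON. send_rows: Moves the arm, as the interface text tells. Scaled input: -1 to 1 covers 0.5 m each way for a shift and 0.5 rad each way for a turn. Its arguments: {"type":"object","properties":{"deltas":{"type":"array","items":{"type":"array"}},"grip":{"type":"number"},"grip_force":{"type":"number"}},"required":["deltas"]}

```bash
mkdir -p pics; cat > h.py <<'E'
from workcell import *
import numpy as np, cv2
def px(cam,P):
    c=calibration(cam);return cv2.projectPoints(np.float64(P).reshape(-1,3),cv2.Rodrigues(np.array(c["R"]))[0],np.float64(c["t"]),np.array(c["mtx"]),np.array(c["D"]))[0].reshape(-1,2)
def ray(cam,uv,z,c=None):
    c=c or calibration(cam);R=np.array(c["R"]);t=np.array(c["t"])
    u=cv2.undistortPoints(np.float64(uv).reshape(-1,1,2),np.array(c["mtx"]),np.array(c["D"])).reshape(-1,2)
    d=np.c_[u,np.ones(len(u))]@R;o=-R.T@t
    return o+d*((z-o[2])/d[:,2])[:,None]
E
python3 - <<'E'
from h import *
s=state();print(s)
ims=[]
for c in ["scene","side"]:
    im=grab_frame(c);np.save(c+".npy",im)
    cv2.imwrite(f"pics/{c}0.png",im[:,:,::-1])
    for l in ["bin_a","bar_a","lid_a","dish","mug","oil","mill"]:
        for d in trace(c,l)[:4]:
            ys,xs=np.nonzero(d["pixels"]);print(c,l,round(d["p"],2),d["bbox"],xs.mean().round(1),ys.mean().round(1),len(xs))
    k=calibration(c);print(c,(-np.array(k["R"]).T@np.array(k["t"])).round(),np.array(k["R"])[2].round(2))
E
```

```text
{'time_s': 0.0, 'qpos': array([ 6.96718024e+01,  1.83508218e+01,  8.97069871e+01, -1.05552625e-03,
        7.20426645e+01, -1.14666413e+00]), 'qvel': array([ 0.01714225, -0.05420381, -0.0407374 ,  0.00992469,  0.01546583,
       -0.05840325]), 'effort': array([-7.62525688e-04, -4.12459981e+01, -2.31975889e+01,  7.26536172e-02,
        4.55107063e-02, -1.17400205e-04]), 'ee_pos': array([188.76783445, 542.62205749, 227.12452904]), 'ee_rot': array([-1.79899527e+02, -1.00731006e-03,  1.60818792e+02]), 'force': array([ 0.1683415 ,  0.25458939, -0.44548374]), 'torque': array([-0.03551679, -0.02359103, -0.01641206]), 'gripper_force': 0.0, 'gripper_width': 90.91237397266549}
scene bin_a 0.92 [189.9, 174.7, 98.8, 93.3] 237.8 219.4 6987
scene bin_a 0.77 [315.5, 207.3, 105.4, 108.8] 369.6 258.9 7168
scene bar_a 0.62 [318.6, 206.3, 100.8, 96.7] 372.3 251.7 5797
scene lid_a 0.78 [185.7, 171.1, 95.9, 79.9] 234.7 210.5 5143
scene dish 0.88 [304.7, 168.3, 32.2, 34.6] 320.1 185.3 1003
scene dish 0.76 [258.5, 124.4, 41.2, 35.5] 277.6 144.7 870
scene dish 0.67 [385.0, 151.3, 45.3, 34.5] 409.4 167.6 100
[... 330 characters left out ...]
191.8 3717
side bin_a 0.6 [296.1, 222.0, 97.5, 81.1] 346.5 262.2 6129
side bar_a 0.65 [310.5, 223.5, 79.6, 50.7] 345.6 246.8 3354
side bar_a 0.62 [301.3, 156.0, 61.1, 35.7] 333.3 176.8 1731
side lid_a 0.85 [309.2, 220.5, 84.0, 58.8] 344.9 246.7 3407
side dish 0.88 [258.4, 229.9, 37.6, 23.8] 276.2 240.0 780
side dish 0.6 [218.0, 259.0, 45.7, 42.6] 240.2 280.7 1106
side dish 0.57 [218.4, 185.5, 35.2, 26.9] 236.4 199.6 675
side mug 0.86 [293.2, 147.7, 20.4, 26.5] 300.2 159.8 453
side mug 0.18 [370.0, 188.8, 18.4, 42.7] 380.7 210.1 522
side oil 0.9 [291.1, 271.0, 28.4, 66.9] 303.0 307.4 1302
side mill 0.91 [370.9, 189.0, 16.1, 43.5] 380.7 210.2 508
side [  527. -1120.   919.] [ 0.03  0.82 -0.57]
```

View pics/scene0.png

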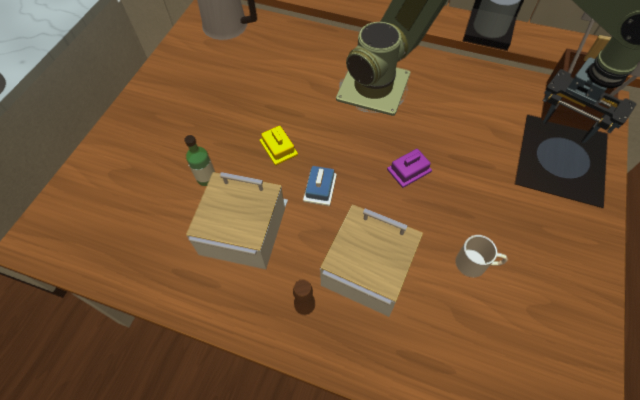

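View pics/side0.png

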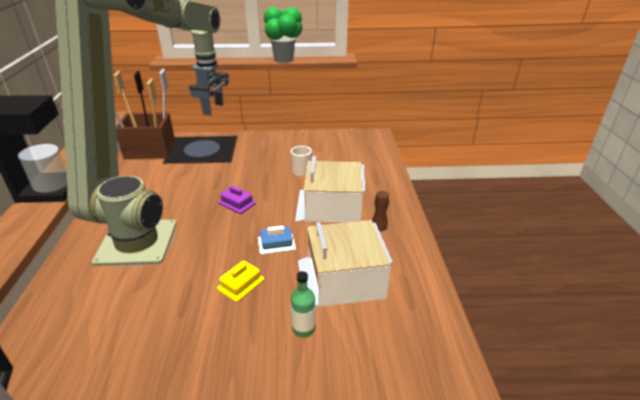

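Scene: blue dish at (320,185) is the target. The boxes are at (235,215) and (372,255), both shut; the yellow and purple dishes are the look-alikes. Side: blue dish at (276,240), with the boxes at (345,262) and (333,190). Next I fit the poses to the silhouettes.

```bash
cat >> h.py <<'E'
def cub(x0,x1,y0,y1,z0,z1): return np.array([[x,y,z] for x in(x0,x1) for y in(y0,y1) for z in(z0,z1)],float)
def cyl(r,h): a=np.linspace(0,6.283,24);return np.vstack([np.c_[r*np.cos(a),r*np.sin(a),0*a+z] for z in(0,h)])
LID=[cub(-95,95,-95,95,120,128),cub(-103,-95,-95,95,73,128),cub(-77,-63,-55,55,156,170),cub(-72,-68,-50,-46,128,160),cub(-72,-68,46,50,128,160)]
BIN=[cub(-95,95,-95,95,0,120),cub(-125,-95,-95,95,0,5)]
DISH=[cub(-55,55,-40,40,0,12),cub(-48,48,-34,34,12,46),cub(-25,25,-7,7,46,70)]
def put(P,p,z=0): c,s=np.cos(p[2]),np.sin(p[2]);return P@np.array([[c,s,0],[-s,c,0],[0,0,1]])+[p[0],p[1],z]
def render(cam,parts,p,z=0):
    m=np.zeros((1600,2560),np.uint8)
    for P in parts:
        h=cv2.convexHull((px(cam,put(P,p,z))*4+1.5).astype(np.float32))
        cv2.fillConvexPoly(m,np.round(h*16).astype(np.int32),1,shift=4)
    return cv2.resize(m.astype(np.float32),(640,400),interpolation=cv2.INTER_AREA)
def fit(masks,parts,p0,z=0):
    from scipy.optimize import minimize
    f=lambda p:sum(np.abs(render(c,parts,[p[0],p[1],p[2]/100],z)-m).sum()/m.sum() for c,m in masks.items())
    x0=np.array([p0[0],p0[1],p0[2]*100.]);S=np.vstack([x0,x0+[15,0,0],x0+[0,15,0],x0+[0,0,15]])
    r=minimize(f,x0,method="Nelder-Mead",options=dict(initial_simplex=S,xatol=.1,fatol=1e-4,maxfev=150))
    return [r.x[0],r.x[1],r.x[2]/100],r.fun
E
cat > m.py <<'E'
from h import *
def pick(cam,l,uv):
    b=[d for d in trace(cam,l) if d["pixels"][uv[1]-12:uv[1]+12,uv[0]-12:uv[0]+12].mean()>.5]
    return b[0]["pixels"].astype(np.float32) if b else None
def tgt(lab,a,b):
    o={}
    for c,uv in(("scene",a),("side",b)):
        for l in lab:
            m=pick(c,l,uv)
            if m is not None: o[c]=m;print(c,l,m.sum());break
    return o
import sys
T=[("N_lid",["lid_a","bar_a"],(237,212),(345,246),LID,128,-.1),("P_lid",["lid_a","bar_a"],(372,252),(334,177),LID,128,-.1),
("N_bin",["bin_a"],(237,212),(345,246),LID+BIN,100,-.1),("P_bin",["bin_a"],(372,252),(334,177),LID+BIN,100,-.1),
("dish",["dish"],(320,185),(276,240),DISH,25,0.),("mug",["mug"],(477,256),(300,160),[cyl(40,90)],45,0.),("oil",["oil"],(199,161),(303,307),[cyl(30,120),cyl(13,190)],80,0.),("mill",["mill"],(302,296),(381,210),[cyl(27,135)],70,0.)]
ims={c:grab_frame(c) for c in("scene","side")}
R={}
for n,l,a,b,P,z,y in T:
    m=tgt(l,a,b)
    if not m: print(n,"none");continue
    g=ray("scene",[a],z)[0]
    best=min((fit(m,P,[g[0],g[1],y0]) for y0 in((y-.2,y+.2) if n[1]=="_" or n=="dish" else (y,))),key=lambda r:r[1])
    R[n]=best[0];print(n,g.round(),np.round(best[0],3),round(best[1],3))
v=ims["scene"].copy()
for n,P in(("N_lid",LID),("P_lid",LID),("dish",DISH)):
    for c in ims:
        m=(render(c,P,R[n])>.5).astype(np.uint8)
        cv2.drawContours(ims[c],cv2.findContours(m,0,2)[0],-1,(255,0,0),1)
cv2.imwrite("pics/fit.png",cv2.resize(np.vstack([ims["scene"][120:330,170:450],ims["side"][130:340,200:480]])[:,:,::-1],None,fx=1.4,fy=1.4,interpolation=cv2.INTER_CUBIC))
E
python3 m.py
```

```text
scene lid_a 5111.0
side lid_a 3501.0
N_lid [ 654. -177.  128.] [ 6.48094e+02 -1.86434e+02  1.14000e-01] 0.122
scene lid_a 5901.0
side lid_a 1736.0
P_lid [644. 176. 128.] [ 6.37020e+02  1.74978e+02 -9.20000e-02] 0.177
scene bin_a 6812.0
side bin_a 6189.0
N_bin [ 641. -188.  100.] [ 6.49600e+02 -1.84689e+02  1.10000e-01] 0.138
scene bin_a 6966.0
side bin_a 3560.0
P_bin [631. 175. 100.] [ 6.37969e+02  1.74924e+02 -1.08000e-01] 0.137
scene dish 1003.0
side dish 827.0
dish [448. -29.  25.] [ 4.43712e+02 -3.16510e+01  1.41000e-01] 0.192
scene mug 1431.0
side mug 453.0
mug [527. 429.  45.] [5.27975e+02 4.25311e+02 9.10000e-02] 0.385
scene oil 864.0
side oil 1291.0
oil [ 519. -369.   80.] [ 5.23522e+02 -3.64641e+02 -5.00000e-03] 0.233
scene mill 658.0
side mill 509.0
mill [785.  48.  70.] [7.84054e+02 5.20770e+01 8.00000e-02] 0.59
```

View pics/fit.png

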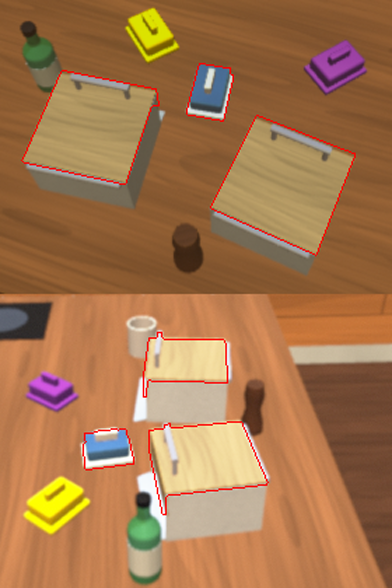

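Both fits sit on the outlines: lids, bars and dish match, and the sizes and heights agree. I'll test the +y box (P) first.

```bash
cat > p.py <<'E'
from h import *
from scipy.spatial.transform import Rotation as Ro
BOX={"P":(637.5,175,-.10),"N":(649,-186,.112)}
def ori(psi,al=0,half=0): return Ro.from_euler("z",90+np.degrees(psi)+half,degrees=True)*Ro.from_euler("x",180,degrees=True)*Ro.from_euler("x",-al)
def b2w(b,q): return put(np.float64([q]),BOX[b] if isinstance(b,str) else b)[0]
def bar(b,th): c,s=np.cos(th),np.sin(th);return b2w(b,[95-165*c+43*s,0,120+165*s+43*c])
def pose():
    s=state();return np.array(s["ee_pos"]),Ro.from_euler("xyz",s["ee_rot"],degrees=True)
def plan(wps,start=None):
    """wps: (pos,rot,nrows)"""
    p,r=start or pose();rows=[]
    for q,ro,n in wps:
        for k in range(n,0,-1):
            d=r.inv().apply(np.array(q)-p)/k/500;w=(r.inv()*ro).as_rotvec()/k/.5
            d=d.round(3);w=w.round(3);rows.append([d.tolist(),w.tolist()])
            p=p+r.apply(d*500);r=r*Ro.from_rotvec(w*.5)
    for i in range(0,len(rows),10): print("CALL",str(rows[i:i+10]).replace(" ",""))
    mx=max(np.linalg.norm(x[0]) for x in rows)*500,max(np.linalg.norm(x[1]) for x in rows)*28.65
    print("max mm,deg",np.round(mx,1),"end",p.round(1));return p,r
def arc(b,ths,al1,n):
    out=[]
    for i in range(1,n+1):
        f=i/n;th=ths[0]+(ths[1]-ths[0])*f;R=ori(BOX[b][2],al1*f);out.append((bar(b,th)+R.apply([0,0,5]),R,1))
    return out
E
python3 - <<'E'
from p import *
b="P";R=ori(BOX[b][2]);B=bar(b,0);print(B)
plan([(B+[0,0,60],R,14),(B-[0,0,5],R,6)])
E
```

```text
[567.84970843 181.98833917 163.        ]
CALL [[[-0.068,-0.031,0.001],[0.0,-0.0,0.191]],[[-0.071,-0.024,0.001],[0.0,-0.0,0.191]],[[-0.073,-0.017,0.001],[0.0,-0.0,0.191]],[[-0.074,-0.011,0.001],[0.0,-0.0,0.191]],[[-0.075,-0.003,0.001],[0.0,-0.0,0.191]],[[-0.075,0.004,0.001],[0.0,-0.0,0.191]],[[-0.074,0.011,0.0],[0.0,-0.0,0.191]],[[-0.072,0.018,0.001],[0.0,-0.0,0.191]],[[-0.071,0.025,0.0],[0.0,-0.0,0.191]],[[-0.068,0.031,0.001],[0.0,-0.0,0.191]]]
CALL [[[-0.064,0.037,0.0],[0.0,-0.0,0.191]],[[-0.061,0.044,0.001],[0.0,-0.0,0.19]],[[-0.056,0.049,0.0],[0.0,-0.0,0.191]],[[-0.052,0.054,0.001],[0.0,-0.0,0.19]],[[0.0,-0.0,0.022],[0.0,-0.0,0.0]],[[0.0,-0.0,0.022],[0.0,-0.0,0.0]],[[0.0,-0.0,0.021],[0.0,-0.0,0.0]],[[0.0,-0.0,0.022],[0.0,-0.0,0.0]],[[0.0,-0.0,0.021],[0.0,-0.0,0.0]],[[0.0,-0.0,0.022],[0.0,-0.0,0.0]]]
max mm,deg [37.6  5.5] end [567.9 181.8 158. ]
```

Call:
send_rows(
  deltas=[
    [[-0.068,-0.031,0.001],[0,0,0.191]],
    [[-0.071,-0.024,0.001],[0,0,0.191]],
    [[-0.073,-0.017,0.001],[0,0,0.191]],
    [[-0.074,-0.011,0.001],[0,0,0.191]],
    [[-0.075,-0.003,0.001],[0,0,0.191]],
    [[-0.075,0.004,0.001],[0,0,0.191]],
    [[-0.074,0.011,0],[0,0,0.191]],
    [[-0.072,0.018,0.001],[0,0,0.191]],
    [[-0.071,0.025,0],[0,0,0.191]],
    [[-0.068,0.031,0.001],[0,0,0.191]],
  ],
  grip=0,
  grip_force=30,
)

```text
time_s: 2.7
ee_pos: [461.2, 284.0, 224.2]
ee_rot: [180.0, -0.0, 105.9]
force: [-0.5, -0.1, -0.8]
gripper_width: 91.1
gripper_force: 0.0
```

Call:
send_rows(
  deltas=[
    [[-0.064,0.037,0],[0,0,0.191]],
    [[-0.061,0.044,0.001],[0,0,0.19]],
    [[-0.056,0.049,0],[0,0,0.191]],
    [[-0.052,0.054,0.001],[0,0,0.19]],
    [[0,0,0],[0,0,0]],
    [[0,0,0],[0,0,0]],
  ],
)

```text
time_s: 3.3
ee_pos: [568.0, 181.3, 222.6]
ee_rot: [-179.9, -0.0, 84.2]
force: [-0.4, 0.4, -0.3]
gripper_width: 91.2
gripper_force: 0.0
```

```bash
python3 - <<'E'
from p import *
p,r=pose();print(p,r.as_euler("xyz",degrees=True))
c=calibration("wrist");im=grab_frame("wrist")
for q in ([-70,0,163],[-70,55,163],[-70,-55,163],[-103,-95,128],[-103,95,128]):
    u=px("wrist",b2w("P",q))[0];print(q,u.round());cv2.circle(im,tuple(int(x) for x in u),4,(255,0,0),1)
cv2.imwrite("pics/w1.png",im[:,:,::-1])
b="P";R=ori(BOX[b][2]);B=bar(b,0)
e=plan([(B-[0,0,5],R,6)])
plan(arc(b,(0,.97),.5,16),e)
E
```

```text
[567.95450183 181.31394247 222.58042425] [-1.79939458e+02 -1.46472966e-02  8.42176372e+01]
[-70, 0, 163] [320. 222.]
[-70, 55, 163] [320. 141.]
[-70, -55, 163] [320. 293.]
[-103, -95, 128] [282. 311.]
[-103, 95, 128] [274.  80.]
CALL [[[0.0,0.0,0.022],[-0.0,-0.0,0.0]],[[0.0,0.0,0.021],[-0.0,-0.0,0.0]],[[0.0,0.0,0.022],[-0.0,-0.0,0.0]],[[0.0,0.0,0.021],[-0.001,-0.0,0.0]],[[0.0,0.001,0.022],[-0.0,-0.0,0.0]],[[0.0,0.0,0.021],[-0.001,-0.001,0.001]]]
max mm,deg [11.  0.] end [567.8 182.  158.2]
CALL [[[0.0,0.006,-0.019],[-0.062,0.0,-0.0]],[[0.0,0.008,-0.02],[-0.063,0.0,-0.0]],[[0.0,0.01,-0.018],[-0.062,0.0,-0.0]],[[0.0,0.011,-0.018],[-0.063,0.0,-0.0]],[[0.0,0.013,-0.016],[-0.062,0.0,-0.0]],[[0.0,0.014,-0.015],[-0.063,0.0,-0.0]],[[0.0,0.016,-0.014],[-0.062,0.0,-0.0]],[[0.0,0.017,-0.012],[-0.063,0.0,-0.0]],[[0.0,0.018,-0.011],[-0.062,0.0,-0.0]],[[0.0,0.019,-0.009],[-0.063,0.0,-0.0]]]
CALL [[[0.0,0.019,-0.008],[-0.062,0.0,-0.0]],[[0.0,0.02,-0.005],[-0.063,0.0,-0.0]],[[0.0,0.021,-0.004],[-0.062,0.0,-0.0]],[[0.0,0.021,-0.002],[-0.063,0.0,-0.0]],[[0.0,0.021,-0.0],[-0.062,0.0,-0.0]],[[0.0,0.021,0.002],[-0.063,0.0,-0.0]]]
max mm,deg [10.8  1.8] end [677. 171. 276.]
```

View pics/w1.png

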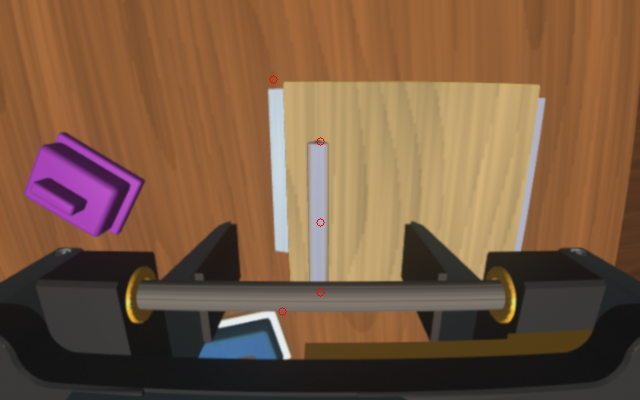

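Wrist: the bar's far end is at (318,142), and its centre line at column 318 matches the prediction (320). Grip and lift.

Call:
send_rows(
  deltas=[
    [[0,0,0.022],[0,0,0]],
    [[0,0,0.021],[0,0,0]],
    [[0,0,0.022],[0,0,0]],
    [[0,0,0.021],[0,0,0]],
    [[0,0,0.022],[0,0,0]],
    [[0,0,0.021],[0,0,0]],
  ],
)

```text
time_s: 3.95
ee_pos: [567.6, 181.8, 157.3]
ee_rot: [-180.0, 0.0, 84.3]
force: [0.4, 0.6, 0.6]
gripper_width: 91.2
gripper_force: 0.0
```

Call:
send_rows(
  deltas=[
    [[0,0,0],[0,0,0]],
    [[0,0,0],[0,0,0]],
    [[0,0,0],[0,0,0]],
    [[0,0,0],[0,0,0]],
    [[0,0,0],[0,0,0]],
    [[0,0,0],[0,0,0]],
    [[0,0,0],[0,0,0]],
  ],
  grip=1,
  grip_force=30,
)

```text
time_s: 4.65
ee_pos: [567.9, 181.8, 158.6]
ee_rot: [180.0, -0.0, 84.3]
force: [0.6, -1.3, 0.3]
gripper_width: 38.3
gripper_force: 0.0
```

Call:
send_rows(
  deltas=[
    [[0,0,0],[0,0,0]],
    [[0,0,0],[0,0,0]],
    [[0,0,0],[0,0,0]],
    [[0,0,0],[0,0,0]],
    [[0,0,0],[0,0,0]],
  ],
)

```text
time_s: 5.15
ee_pos: [566.3, 181.9, 158.4]
ee_rot: [-179.8, 0.0, 84.3]
force: [-5.0, -0.0, 3.9]
gripper_width: 13.1
gripper_force: 30.0
```

Call:
send_rows(
  deltas=[
    [[0,0.006,-0.019],[-0.062,0,0]],
    [[0,0.008,-0.02],[-0.063,0,0]],
    [[0,0.01,-0.018],[-0.062,0,0]],
    [[0,0.011,-0.018],[-0.063,0,0]],
    [[0,0.013,-0.016],[-0.062,0,0]],
    [[0,0.014,-0.015],[-0.063,0,0]],
    [[0,0.016,-0.014],[-0.062,0,0]],
    [[0,0.017,-0.012],[-0.063,0,0]],
    [[0,0.018,-0.011],[-0.062,0,0]],
    [[0,0.019,-0.009],[-0.063,0,0]],
  ],
)

```text
time_s: 6.15
ee_pos: [614.3, 177.1, 243.6]
ee_rot: [163.2, 0.0, 84.2]
force: [-30.3, 3.6, 16.0]
gripper_width: 13.0
gripper_force: 30.0
```

Call:
send_rows(
  deltas=[
    [[0,0.019,-0.008],[-0.062,0,0]],
    [[0,0.02,-0.005],[-0.063,0,0]],
    [[0,0.021,-0.004],[-0.062,0,0]],
    [[0,0.021,-0.002],[-0.063,0,0]],
    [[0,0.021,0],[-0.062,0,0]],
    [[0,0.021,0.002],[-0.063,0,0]],
    [[0,0,0],[0,0,0]],
    [[0,0,0],[0,0,0]],
  ],
)

```text
time_s: 6.95
ee_pos: [676.1, 171.2, 276.7]
ee_rot: [151.4, -0.0, 84.3]
force: [-6.1, 1.0, 4.8]
gripper_width: 13.0
gripper_force: 30.0
```

Call:
send_rows(
  deltas=[
    [[0,0,0],[0,0,0]],
    [[0,0,0],[0,0,0]],
    [[0,0,0],[0,0,0]],
    [[0,0,-0.02],[0,0,0]],
    [[0,0,-0.05],[0,0,0]],
    [[0,0,-0.06],[0,0,0]],
    [[0,0,-0.06],[0,0,0]],
    [[0,0,-0.06],[0,0,0]],
  ],
  grip=0.63,
)

```text
time_s: 7.75
ee_pos: [616.7, 176.8, 387.7]
ee_rot: [151.3, -0.0, 84.3]
force: [0.5, 0.5, -0.1]
gripper_width: 33.9
gripper_force: 0.0
```

```bash
cat > look.py <<'E'
import sys;from p import *
a=grab_frame("scene");b=grab_frame("side")
cv2.imwrite(f"pics/{sys.argv[1]}.png",np.hstack([cv2.resize(a[110:330,160:440],None,fx=1.4,fy=1.4),cv2.resize(b[110:330,200:480],None,fx=1.4,fy=1.4)])[:,:,::-1])
E
python3 look.py r1; python3 -c "
from p import *
s=state();print(s['time_s'],s['ee_pos'],s['gripper_width'])"
```

```text
7.85 [617.69977206 177.4866564  392.47688262] 33.72484489437078
```

View pics/r1.png

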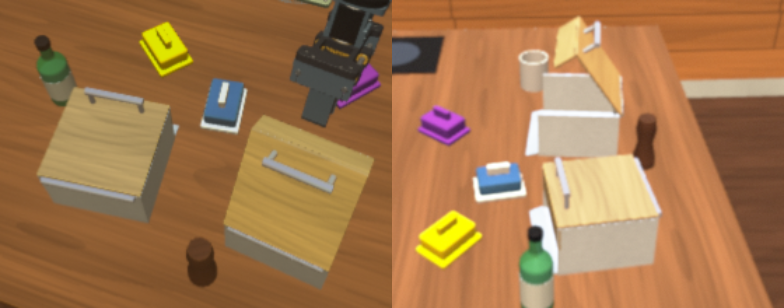

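Scene/side: lid P (right box, about (300,200) in the left half) stands raised 0.6 s after release. I'll move over to the dish and check it again from there.

```bash
python3 - <<'E'
from p import *
np.save("l1.npy",grab_frame("scene"))
D=(443.7,-31.7,.141)
R=ori(D[2],0,90)
plan([([D[0],D[1],180],R,20)])
E
```

```text
CALL [[[-0.023,-0.023,0.011],[0.036,0.045,-0.177]],[[-0.021,-0.025,0.011],[0.036,0.045,-0.177]],[[-0.019,-0.027,0.011],[0.036,0.046,-0.177]],[[-0.016,-0.028,0.011],[0.036,0.045,-0.177]],[[-0.014,-0.029,0.011],[0.036,0.046,-0.177]],[[-0.012,-0.03,0.011],[0.036,0.045,-0.177]],[[-0.009,-0.031,0.012],[0.036,0.046,-0.177]],[[-0.007,-0.031,0.012],[0.036,0.045,-0.177]],[[-0.004,-0.032,0.012],[0.036,0.046,-0.177]],[[-0.002,-0.032,0.013],[0.036,0.045,-0.177]]]
CALL [[[0.001,-0.031,0.014],[0.036,0.046,-0.177]],[[0.003,-0.031,0.014],[0.036,0.045,-0.177]],[[0.006,-0.03,0.015],[0.036,0.046,-0.177]],[[0.008,-0.03,0.015],[0.036,0.045,-0.177]],[[0.01,-0.029,0.016],[0.036,0.046,-0.177]],[[0.012,-0.027,0.017],[0.036,0.046,-0.176]],[[0.014,-0.026,0.018],[0.036,0.045,-0.177]],[[0.016,-0.024,0.019],[0.036,0.046,-0.176]],[[0.017,-0.022,0.019],[0.036,0.045,-0.177]],[[0.019,-0.02,0.02],[0.036,0.046,-0.176]]]
max mm,deg [17.4  5.3] end [443.8 -31.5 180.2]
```

Call:
send_rows(
  deltas=[
    [[-0.023,-0.023,0.011],[0.036,0.045,-0.177]],
    [[-0.021,-0.025,0.011],[0.036,0.045,-0.177]],
    [[-0.019,-0.027,0.011],[0.036,0.046,-0.177]],
    [[-0.016,-0.028,0.011],[0.036,0.045,-0.177]],
    [[-0.014,-0.029,0.011],[0.036,0.046,-0.177]],
    [[-0.012,-0.03,0.011],[0.036,0.045,-0.177]],
    [[-0.009,-0.031,0.012],[0.036,0.046,-0.177]],
    [[-0.007,-0.031,0.012],[0.036,0.045,-0.177]],
    [[-0.004,-0.032,0.012],[0.036,0.046,-0.177]],
    [[-0.002,-0.032,0.013],[0.036,0.045,-0.177]],
  ],
  grip=0.4,
)

```text
time_s: 8.9
ee_pos: [529.1, 71.0, 280.1]
ee_rot: [166.0, 6.8, 136.4]
force: [0.3, -0.3, 1.0]
gripper_width: 54.3
gripper_force: 0.0
```

Call:
send_rows(
  deltas=[
    [[0.001,-0.031,0.014],[0.036,0.046,-0.177]],
    [[0.003,-0.031,0.014],[0.036,0.045,-0.177]],
    [[0.006,-0.03,0.015],[0.036,0.046,-0.177]],
    [[0.008,-0.03,0.015],[0.036,0.045,-0.177]],
    [[0.01,-0.029,0.016],[0.036,0.046,-0.177]],
    [[0.012,-0.027,0.017],[0.036,0.046,-0.176]],
    [[0.014,-0.026,0.018],[0.036,0.045,-0.177]],
    [[0.016,-0.024,0.019],[0.036,0.046,-0.176]],
    [[0.017,-0.022,0.019],[0.036,0.045,-0.177]],
    [[0.019,-0.02,0.02],[0.036,0.046,-0.176]],
  ],
)

```text
time_s: 9.9
ee_pos: [441.5, -33.0, 176.5]
ee_rot: [-179.9, -0.5, -171.8]
force: [0.2, 0.6, 0.5]
gripper_width: 54.9
gripper_force: 0.0
```

```bash
python3 - <<'E'
from p import *
p,r=pose();print(p,r.as_euler("xyz",degrees=True))
a=grab_frame("scene");w=grab_frame("wrist")
for q in ([0,0,70],[25,0,70],[-25,0,70],[55,40,12],[55,-40,12]):
    u=px("wrist",put(np.float64([q]),(443.7,-31.7,.141)))[0];cv2.circle(w,tuple(int(x) for x in u),4,(255,0,0),1)
# lid angle markers: bar centre at th 0..1
for th in (0,.5,.7,.9,1.0): 
    u=px("scene",bar("P",th))[0];cv2.circle(a,tuple(int(x) for x in u),2,(255,0,0),1)
cv2.imwrite("pics/r2.png",np.hstack([cv2.resize(a[150:350,270:450],(360,400)),cv2.resize(w,None,fx=.65,fy=.65)[:,:].copy() if 0 else cv2.copyMakeBorder(cv2.resize(w,None,fx=.68,fy=.68),0,128,0,0,0)])[:,:,::-1])
E
```

```text
[441.47544254 -32.9550638  176.46860897] [-179.91508741   -0.54253666 -171.78336913]
```

View pics/r2.png

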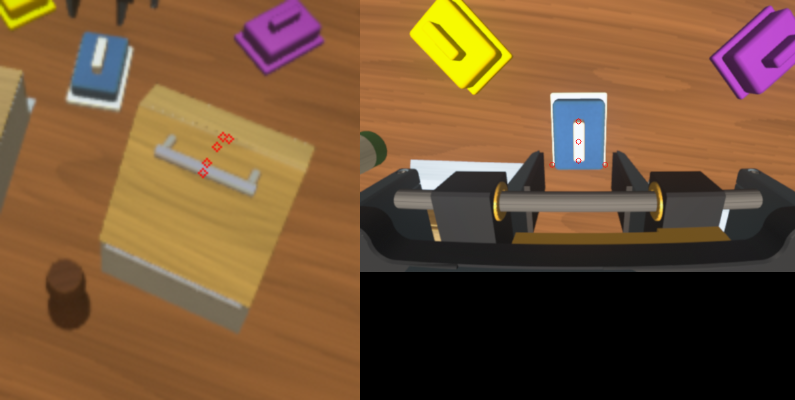

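Lid P: the bar sits by the 0.9–1.0 rad markers at (205,172) after 2.6 s, so it stays and P's hinge is the sound one. Wrist: the dish grip is at (578,140), on my markers. Next, the drag.

```bash
python3 - <<'E'
from p import *
print("purple/yellow",ray("scene",[(409,168),(278,145)],20).round())
D=(443.7,-31.7,.141);R=ori(D[2],0,90);R2=ori(BOX["P"][2],0,90)
e=plan([([D[0],D[1],63],R,8)])
T=b2w("P",[-186,0,0]);print(T)
plan([([D[0],D[1],67],R,1),([D[0]+15,D[1]+70,67],R,4),([*T[:2],67],R2,9),([*T[:2],63],R2,2)],e)
E
```

```text
purple/yellow [[ 301.  198.   20.]
 [ 352. -202.   20.]]
CALL [[[-0.001,0.0,0.028],[-0.0,-0.003,-0.0]],[[-0.001,0.0,0.028],[-0.0,-0.003,-0.001]],[[-0.001,0.0,0.028],[-0.0,-0.003,-0.0]],[[-0.001,0.0,0.028],[-0.0,-0.003,-0.001]],[[-0.001,0.0,0.028],[-0.0,-0.003,-0.0]],[[-0.001,0.0,0.029],[-0.0,-0.003,-0.001]],[[-0.001,0.001,0.028],[-0.0,-0.003,-0.0]],[[-0.001,0.0,0.029],[-0.001,-0.003,-0.001]]]
max mm,deg [14.5  0.1] end [443.6 -31.8  62.8]
[452.42922526 193.5690155    0.        ]
CALL [[[-0.0,0.0,-0.008],[0.0,0.0,0.0]],[[-0.012,0.034,-0.0],[0.0,0.0,0.0]],[[-0.013,0.034,-0.0],[0.0,0.0,0.0]],[[-0.012,0.033,-0.0],[0.0,0.0,0.0]],[[-0.013,0.034,-0.0],[0.0,0.0,0.0]],[[-0.003,0.034,-0.0],[0.0,0.0,0.054]],[[-0.003,0.034,-0.0],[0.0,0.0,0.054]],[[-0.002,0.035,-0.0],[0.0,0.0,0.053]],[[-0.001,0.034,-0.0],[0.0,0.0,0.054]],[[0.0,0.035,-0.0],[0.0,0.0,0.053]]]
CALL [[[0.001,0.034,-0.0],[0.0,0.0,0.054]],[[0.003,0.035,-0.0],[0.0,0.0,0.053]],[[0.003,0.034,-0.0],[0.0,0.0,0.054]],[[0.004,0.034,-0.0],[0.001,0.0,0.053]],[[0.0,0.0,0.004],[-0.0,0.0,0.0]],[[0.0,0.0,0.004],[-0.0,0.0,0.0]]]
max mm,deg [18.2  1.5] end [452.6 193.4  62.8]
```

Call:
send_rows(
  deltas=[
    [[0,0,0.028],[0,0,0]],
    [[0,0,0.028],[0,0,0]],
    [[0,0,0.028],[0,0,0]],
    [[0,0,0.028],[0,0,0]],
    [[0,0,0.028],[0,0,0]],
    [[0,0,0.028],[0,0,0]],
    [[0,0,0.028],[0,0,0]],
    [[0,0,0.028],[0,0,0]],
    [[0,0,0],[0,0,0]],
  ],
)

```text
time_s: 10.9
ee_pos: [440.7, -32.2, 64.7]
ee_rot: [-180.0, -0.5, -172.1]
force: [-0.5, 0.6, 0.7]
gripper_width: 54.8
gripper_force: 0.0
```

Call:
send_rows(
  deltas=[
    [[0,0,0],[0,0,0]],
    [[0,0,0],[0,0,0]],
    [[0,0,0],[0,0,0]],
    [[0,0,0],[0,0,0]],
    [[0,0,0],[0,0,0]],
    [[0,0,0],[0,0,0]],
    [[0,0,0],[0,0,0]],
    [[0,0,0],[0,0,0]],
  ],
  grip=1,
  grip_force=40,
)

```text
time_s: 11.7
ee_pos: [441.8, -32.4, 66.5]
ee_rot: [-179.9, -0.3, -172.0]
force: [-0.8, 0.0, 3.4]
gripper_width: 13.6
gripper_force: 40.0
```

Call:
send_rows(
  deltas=[
    [[0,0,-0.008],[0,0,0]],
    [[-0.012,0.034,0],[0,0,0]],
    [[-0.013,0.034,0],[0,0,0]],
    [[-0.012,0.033,0],[0,0,0]],
    [[-0.013,0.034,0],[0,0,0]],
    [[-0.003,0.034,0],[0,0,0.054]],
    [[-0.003,0.034,0],[0,0,0.054]],
    [[-0.002,0.035,0],[0,0,0.053]],
    [[-0.001,0.034,0],[0,0,0.054]],
    [[0,0.035,0],[0,0,0.053]],
  ],
)

```text
time_s: 12.7
ee_pos: [453.5, 124.5, 69.4]
ee_rot: [-179.8, -0.4, -179.7]
force: [-0.4, 0.2, -3.3]
gripper_width: 13.7
gripper_force: 40.0
```

Call:
send_rows(
  deltas=[
    [[0.001,0.034,0],[0,0,0.054]],
    [[0.003,0.035,0],[0,0,0.053]],
    [[0.003,0.034,0],[0,0,0.054]],
    [[0.004,0.034,0],[0,0,0.053]],
    [[0,0,0],[0,0,0]],
    [[0,0,0.004],[0,0,0]],
    [[0,0,0.003],[0,0,0]],
    [[0,0,0],[0,0,0]],
  ],
)

```text
time_s: 13.5
ee_pos: [450.4, 192.0, 66.5]
ee_rot: [-179.8, -0.4, 174.2]
force: [-3.1, 0.1, 3.3]
gripper_width: 13.7
gripper_force: 40.0
```

```bash
python3 look.py r3; python3 -c "
from p import *
print(pose()[0],b2w('P',[-186,0,0]))"
```

```text
[450.42953798 191.96178606  66.50854621] [452.42922526 193.5690155    0.        ]
```

View pics/r3.png

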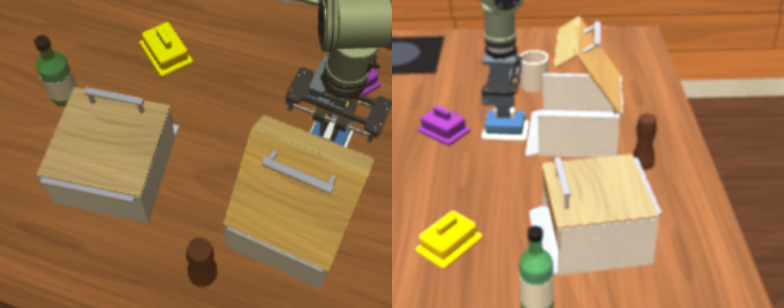

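Side: dish squared up in front of the ramp at (505,125), lid P still up. The purple dish limits the room behind, so I'll carry the dish 12 mm high with the vertical grip to box x = -140, release it, then push.

```bash
python3 - <<'E'
from p import *
R2=ori(BOX["P"][2],0,90);R3=ori(BOX["P"][2]);al=np.radians(15)
T=b2w("P",[-140,0,0]);p=pose()[0]
e=plan([([p[0],p[1],78],R2,2),([*T[:2],78],R2,5),([*T[:2],73],R2,2)])
print("--after release")
U=b2w("P",[-215,0,150]);Rt=ori(BOX["P"][2],al)
e=plan([([*T[:2],135],R2,4),(U,Rt,14)],e)
E
```

```text
CALL [[[0.0,-0.0,-0.011],[-0.003,-0.007,-0.001]],[[0.0,-0.0,-0.012],[-0.003,-0.006,-0.001]],[[-0.019,0.001,0.0],[-0.0,-0.0,-0.0]],[[-0.019,0.001,0.0],[-0.0,-0.0,-0.0]],[[-0.019,0.001,0.0],[-0.0,-0.0,-0.0]],[[-0.019,0.0,0.0],[-0.0,-0.0,-0.0]],[[-0.02,0.001,0.0],[-0.0,-0.0,-0.0]],[[0.0,-0.0,0.005],[-0.0,-0.0,-0.0]],[[0.0,-0.0,0.005],[-0.0,-0.0,-0.0]]]
max mm,deg [10.   0.2] end [498.4 189.2  73. ]
--after release
CALL [[[0.0,-0.0,-0.031],[-0.0,-0.0,-0.0]],[[0.0,-0.0,-0.031],[-0.0,-0.0,-0.0]],[[0.0,-0.0,-0.031],[-0.0,-0.0,-0.0]],[[0.0,-0.0,-0.031],[-0.0,-0.0,-0.0]],[[0.011,-0.0,-0.002],[-0.029,-0.029,0.223]],[[0.011,-0.001,-0.002],[-0.029,-0.029,0.223]],[[0.01,-0.002,-0.003],[-0.029,-0.029,0.223]],[[0.01,-0.003,-0.003],[-0.03,-0.029,0.223]],[[0.01,-0.005,-0.003],[-0.029,-0.029,0.223]],[[0.009,-0.006,-0.003],[-0.03,-0.029,0.223]]]
CALL [[[0.008,-0.006,-0.003],[-0.03,-0.029,0.223]],[[0.007,-0.007,-0.003],[-0.03,-0.03,0.223]],[[0.007,-0.008,-0.004],[-0.029,-0.03,0.223]],[[0.005,-0.009,-0.004],[-0.029,-0.029,0.223]],[[0.005,-0.009,-0.004],[-0.03,-0.03,0.223]],[[0.003,-0.009,-0.004],[-0.029,-0.029,0.223]],[[0.002,-0.01,-0.005],[-0.03,-0.03,0.223]],[[0.001,-0.01,-0.005],[-0.029,-0.029,0.222]]]
max mm,deg [15.5  6.5] end [423.4 196.2 150.1]
```

Call:
send_rows(
  deltas=[
    [[0,0,-0.011],[0,0,0]],
    [[0,0,-0.012],[0,0,0]],
    [[-0.019,0.001,0],[0,0,0]],
    [[-0.019,0.001,0],[0,0,0]],
    [[-0.019,0.001,0],[0,0,0]],
    [[-0.019,0,0],[0,0,0]],
    [[-0.02,0.001,0],[0,0,0]],
    [[0,0,0.005],[0,0,0]],
    [[0,0,0.005],[0,0,0]],
    [[0,0,0],[0,0,0]],
  ],
)

```text
time_s: 14.6
ee_pos: [500.0, 190.2, 74.5]
ee_rot: [-179.9, -0.2, 174.2]
force: [-2.5, -0.4, 10.0]
gripper_width: 13.8
gripper_force: 40.0
```

Call:
send_rows(
  deltas=[
    [[0,0,0],[0,0,0]],
    [[0,0,0],[0,0,0]],
    [[0,0,0],[0,0,0]],
    [[0,0,0],[0,0,0]],
  ],
  grip=0.6,
)

```text
time_s: 15.0
ee_pos: [498.8, 189.8, 72.2]
ee_rot: [-179.8, -0.3, 174.2]
force: [-0.5, 0.4, -0.2]
gripper_width: 36.5
gripper_force: 0.0
```

```bash
python3 - <<'E'
from p import *
R2=ori(BOX["P"][2],0,90);al=np.radians(15);Rt=ori(BOX["P"][2],al)
p=pose()[0];V=b2w("P",[-225,0,150])
plan([([p[0],p[1],140],R2,4),(V,R2,4),(V,Rt,14)])
E
```

```text
CALL [[[0.0,-0.0,-0.034],[-0.001,-0.003,-0.0]],[[0.0,-0.0,-0.034],[-0.002,-0.003,-0.0]],[[0.0,-0.0,-0.034],[-0.001,-0.003,-0.001]],[[0.001,-0.0,-0.034],[-0.002,-0.003,-0.0]],[[0.043,-0.001,-0.005],[0.0,0.0,-0.0]],[[0.043,-0.0,-0.005],[0.0,0.0,-0.0]],[[0.042,-0.001,-0.005],[0.0,0.0,-0.0]],[[0.043,-0.0,-0.005],[0.0,0.0,-0.0]],[[-0.0,-0.0,0.0],[-0.029,-0.029,0.223]],[[-0.0,-0.0,0.0],[-0.029,-0.029,0.223]]]
CALL [[[-0.0,0.0,0.0],[-0.029,-0.029,0.223]],[[-0.0,0.0,0.0],[-0.029,-0.029,0.223]],[[-0.0,0.0,0.0],[-0.03,-0.029,0.223]],[[-0.0,0.0,0.0],[-0.03,-0.029,0.223]],[[-0.0,0.0,0.0],[-0.03,-0.03,0.223]],[[-0.0,0.0,0.0],[-0.029,-0.029,0.223]],[[-0.0,0.0,0.0],[-0.03,-0.03,0.223]],[[-0.0,0.0,0.0],[-0.029,-0.029,0.223]],[[-0.0,0.0,0.0],[-0.03,-0.03,0.223]],[[-0.0,0.0,0.0],[-0.029,-0.029,0.223]]]
CALL [[[-0.0,0.0,0.0],[-0.03,-0.03,0.223]],[[-0.0,0.0,0.0],[-0.029,-0.029,0.223]]]
max mm,deg [21.7  6.5] end [413.4 197.5 150.2]
```

Call:
send_rows(
  deltas=[
    [[0,0,-0.034],[0,0,0]],
    [[0,0,-0.034],[0,0,0]],
    [[0,0,-0.034],[0,0,0]],
    [[0,0,-0.034],[0,0,0]],
    [[0.043,0,-0.005],[0,0,0]],
    [[0.043,0,-0.005],[0,0,0]],
    [[0.042,0,-0.005],[0,0,0]],
    [[0.043,0,-0.005],[0,0,0]],
    [[0,0,0],[-0.029,-0.029,0.223]],
    [[0,0,0],[-0.029,-0.029,0.223]],
  ],
)

```text
time_s: 16.0
ee_pos: [413.8, 198.7, 150.9]
ee_rot: [178.4, 1.2, 161.2]
force: [0.3, 0.0, -0.3]
gripper_width: 36.6
gripper_force: 0.0
```

Call:
send_rows(
  deltas=[
    [[0,0,0],[-0.029,-0.029,0.223]],
    [[0,0,0],[-0.029,-0.029,0.223]],
    [[0,0,0],[-0.03,-0.029,0.223]],
    [[0,0,0],[-0.03,-0.029,0.223]],
    [[0,0,0],[-0.03,-0.03,0.223]],
    [[0,0,0],[-0.029,-0.029,0.223]],
    [[0,0,0],[-0.03,-0.03,0.223]],
    [[0,0,0],[-0.029,-0.029,0.223]],
    [[0,0,0],[-0.03,-0.03,0.223]],
    [[0,0,0],[-0.029,-0.029,0.223]],
  ],
  grip=1,
)

```text
time_s: 17.0
ee_pos: [414.1, 198.4, 150.7]
ee_rot: [167.2, 1.5, 96.8]
force: [0.0, 0.4, -0.1]
gripper_width: 0.6
gripper_force: 0.0
```

Call:
send_rows(
  deltas=[
    [[0,0,0],[-0.03,-0.03,0.223]],
    [[0,0,0],[-0.029,-0.029,0.223]],
    [[0,0,0],[0,0,0]],
  ],
)

```text
time_s: 17.3
ee_pos: [413.8, 198.8, 150.7]
ee_rot: [165.4, 0.2, 84.3]
force: [0.1, -1.0, 0.4]
gripper_width: 0.3
gripper_force: 0.0
```

```bash
python3 - <<'E'
from p import *
p,r=pose();print(p,r.as_euler("xyz",degrees=True),state()["gripper_width"])
w=grab_frame("wrist");a=grab_frame("side")
D=(b2w("P",[-140,0,0])[0],b2w("P",[-140,0,0])[1],-.1)
for q in ([0,0,75],[-48,34,51],[-48,-34,51],[-55,40,8],[-55,-40,8]):
    u=px("wrist",put(np.float64([q]),D))[0];cv2.circle(w,tuple(int(x) for x in u),4,(255,0,0),1)
cv2.imwrite("pics/r4.png",np.hstack([cv2.resize(w,(480,300)),cv2.resize(a[60:260,190:400],(315,300))])[:,:,::-1])
# push: front tip corner contact at cover rear
psi=BOX["P"][2]
def tip(bx,bz,al):  # TCP for leading finger corner at box (bx,bz)
    R=ori(psi,al);return b2w("P",[bx,0,bz])-R.apply([0,13.5,14]),R
A=lambda bx,bz,d:tip(bx,bz,np.radians(d))
e=plan([(*A(-202,60,15),5),(*A(-202,30,15),3)])
plan([(*A(-188,31,15),2),(*A(-130,36,15),7),(*A(-90,38,20),6),(*A(-50,38,30),7),(*A(-20,38,36),6),(*A(-13,38,36),3)],e)
E
```

```text
[413.84301469 198.77108214 150.65139003] [165.35363861   0.17779216  84.30418084] 0.26804876882971473
CALL [[[-0.0,-0.006,0.032],[-0.002,0.001,0.001]],[[-0.001,-0.006,0.032],[-0.003,0.001,0.001]],[[-0.0,-0.006,0.032],[-0.002,0.001,0.001]],[[-0.001,-0.006,0.032],[-0.003,0.001,0.001]],[[-0.0,-0.006,0.031],[-0.002,0.001,0.002]],[[-0.0,-0.005,0.019],[-0.0,0.0,-0.0]],[[-0.0,-0.005,0.02],[-0.0,0.0,-0.0]],[[-0.0,-0.005,0.019],[-0.0,0.0,-0.0]]]
max mm,deg [16.3  0.1] end [420.1 196.9  40.1]
CALL [[[-0.0,0.014,0.003],[-0.0,0.0,-0.0]],[[-0.0,0.013,0.002],[-0.0,0.0,-0.0]],[[-0.0,0.016,0.003],[-0.0,0.0,-0.0]],[[-0.0,0.016,0.003],[-0.0,0.0,-0.0]],[[-0.0,0.017,0.003],[-0.0,0.0,-0.0]],[[-0.0,0.016,0.003],[-0.0,0.0,-0.0]],[[-0.0,0.017,0.003],[-0.0,0.0,-0.0]],[[-0.0,0.016,0.003],[-0.0,0.0,-0.0]],[[-0.0,0.017,0.003],[-0.0,0.0,-0.0]],[[-0.0,0.013,0.003],[-0.029,0.0,-0.0]]]
CALL [[[-0.0,0.013,0.003],[-0.029,0.0,-0.0]],[[-0.0,0.012,0.004],[-0.029,0.0,-0.0]],[[-0.0,0.012,0.004],[-0.029,0.0,-0.0]],[[-0.0,0.013,0.004],[-0.029,0.0,-0.0]],[[-0.0,0.012,0.004],[-0.03,0.0,-0.0]],[[-0.0,0.01,0.005],[-0.05,0.0,-0.0]],[[-0.0,0.01,0.005],[-0.05,0.0,-0.0]],[[-0.0,0.01,0.005],[-0.05,0.0,-0.0]],[[-0.0,0.01,0.005],[-0.05,0.0,-0.0]],[[-0.0,0.01,0.006],[-0.05,0.0,-0.0]]]
CALL [[[-0.0,0.009,0.006],[-0.05,0.0,-0.0]],[[-0.0,0.009,0.005],[-0.049,0.0,-0.0]],[[-0.0,0.008,0.006],[-0.035,0.0,-0.0]],[[-0.0,0.008,0.006],[-0.035,0.0,-0.0]],[[-0.0,0.008,0.006],[-0.035,0.0,-0.0]],[[-0.0,0.008,0.006],[-0.035,0.0,-0.0]],[[-0.0,0.008,0.006],[-0.035,0.0,-0.0]],[[-0.0,0.008,0.006],[-0.034,0.0,-0.0]],[[-0.0,0.004,0.003],[-0.0,0.0,-0.0]],[[-0.0,0.004,0.002],[-0.0,0.0,-0.0]]]
CALL [[[-0.0,0.003,0.003],[-0.0,0.0,-0.0]]]
max mm,deg [8.6 1.4] end [605.5 178.2  41.2]
```

View pics/r4.png

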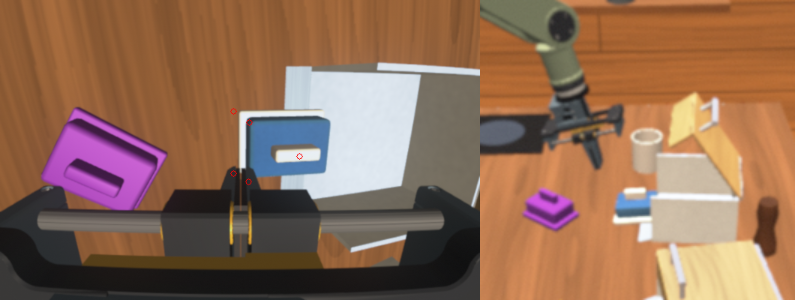

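Wrist: dish square in the ramp mouth, grip at (297,155), rear cover corner at (249,120), both on prediction. Descend behind it and push.

Call:
send_rows(
  deltas=[
    [[0,-0.006,0.032],[0,0,0]],
    [[0,-0.006,0.032],[0,0,0]],
    [[-0.001,-0.006,0.032],[0,0,0]],
    [[0,-0.006,0.032],[0,0,0]],
    [[-0.001,-0.006,0.031],[0,0,0]],
    [[0,-0.005,0.019],[0,0,0]],
    [[0,-0.005,0.02],[0,0,0]],
    [[0,-0.005,0.019],[0,0,0]],
    [[0,0,0],[0,0,0]],
  ],
)

```text
time_s: 18.3
ee_pos: [419.2, 196.3, 39.1]
ee_rot: [165.4, 0.2, 84.3]
force: [-0.1, -0.3, 0.0]
gripper_width: 0.8
gripper_force: 0.0
```

Call:
send_rows(
  deltas=[
    [[0,0.014,0.003],[0,0,0]],
    [[0,0.013,0.002],[0,0,0]],
    [[0,0.016,0.003],[0,0,0]],
    [[0,0.016,0.003],[0,0,0]],
    [[0,0.017,0.003],[0,0,0]],
    [[0,0.016,0.003],[0,0,0]],
    [[0,0.017,0.003],[0,0,0]],
    [[0,0.016,0.003],[0,0,0]],
    [[0,0.017,0.003],[0,0,0]],
    [[0,0.013,0.003],[-0.029,0,0]],
  ],
)

```text
time_s: 19.3
ee_pos: [500.0, 189.0, 46.2]
ee_rot: [164.4, 0.1, 84.2]
force: [-0.7, 0.3, -1.5]
gripper_width: 0.2
gripper_force: 0.7
```

```bash
python3 - <<'E'
from p import *
p,r=pose();print(p,r.as_euler("xyz",degrees=True),p+r.apply([0,13.5,14]))
w=grab_frame("wrist");a=grab_frame("side")
cv2.imwrite("pics/r5.png",np.hstack([cv2.resize(w,(480,300)),cv2.resize(a[60:260,190:400],(315,300))])[:,:,::-1])
psi=BOX["P"][2]
def A(bx,bz,d):
    R=ori(psi,np.radians(d));return b2w("P",[bx,0,bz])-R.apply([0,13.5,14]),R
plan([(*A(-90,38,20),5),(*A(-50,38,30),7),(*A(-20,38,36),6),(*A(-12,38,36),3)])
E
```

```text
[500.01096982 189.04231291  46.23584554] [1.64353381e+02 8.84552083e-02 8.42135084e+01] [516.69954256 187.33585517  36.39564524]
CALL [[[-0.0,0.012,0.003],[-0.03,0.001,0.0]],[[-0.0,0.012,0.003],[-0.031,0.001,0.0]],[[-0.0,0.012,0.004],[-0.03,0.0,0.0]],[[-0.0,0.012,0.004],[-0.031,0.001,0.0]],[[-0.001,0.012,0.004],[-0.03,0.0,0.0]],[[0.0,0.01,0.005],[-0.05,0.0,0.0]],[[0.0,0.01,0.005],[-0.05,0.0,0.0]],[[0.0,0.01,0.005],[-0.05,0.0,0.0]],[[0.0,0.01,0.005],[-0.05,0.0,0.0]],[[0.0,0.009,0.006],[-0.05,0.0,0.0]]]
CALL [[[0.0,0.009,0.006],[-0.05,0.0,0.0]],[[0.0,0.01,0.005],[-0.049,0.0,0.0]],[[0.0,0.008,0.006],[-0.035,0.0,0.0]],[[0.0,0.008,0.006],[-0.035,0.0,0.0]],[[0.0,0.008,0.006],[-0.035,0.0,0.0]],[[0.0,0.008,0.006],[-0.035,0.0,0.0]],[[0.0,0.008,0.006],[-0.035,0.0,0.0]],[[0.0,0.007,0.005],[-0.035,0.0,0.0]],[[0.0,0.004,0.003],[0.0,0.0,0.0]],[[0.0,0.005,0.003],[0.0,0.0,0.0]]]
CALL [[[0.0,0.004,0.004],[0.0,0.0,0.0]]]
max mm,deg [6.3 1.4] end [606.4 177.9  41.2]
```

View pics/r5.png

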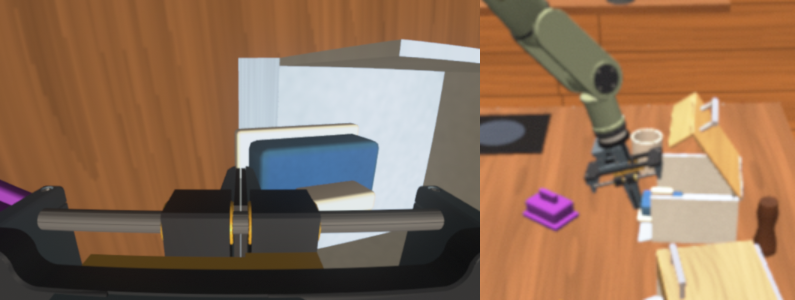

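Wrist/side: dish entering straight over the sill (cover at (315,160)), fingers behind it. Continue, tilting further.

Call:
send_rows(
  deltas=[
    [[0,0.012,0.003],[-0.03,0,0]],
    [[0,0.012,0.003],[-0.031,0,0]],
    [[0,0.012,0.004],[-0.03,0,0]],
    [[0,0.012,0.004],[-0.031,0,0]],
    [[-0.001,0.012,0.004],[-0.03,0,0]],
    [[0,0.01,0.005],[-0.05,0,0]],
    [[0,0.01,0.005],[-0.05,0,0]],
    [[0,0.01,0.005],[-0.05,0,0]],
    [[0,0.01,0.005],[-0.05,0,0]],
    [[0,0.009,0.006],[-0.05,0,0]],
  ],
)

```text
time_s: 20.4
ee_pos: [557.2, 182.8, 44.0]
ee_rot: [152.9, 0.1, 84.3]
force: [-4.4, 0.0, 3.3]
gripper_width: 0.4
gripper_force: 2.2
```

Call:
send_rows(
  deltas=[
    [[0,0.009,0.006],[-0.05,0,0]],
    [[0,0.01,0.005],[-0.049,0,0]],
    [[0,0.008,0.006],[-0.035,0,0]],
    [[0,0.008,0.006],[-0.035,0,0]],
    [[0,0.008,0.006],[-0.035,0,0]],
    [[0,0.008,0.006],[-0.035,0,0]],
    [[0,0.008,0.006],[-0.035,0,0]],
  ],
)

```text
time_s: 21.1
ee_pos: [596.2, 181.7, 49.8]
ee_rot: [146.0, 0.4, 84.2]
force: [-2.6, -0.7, -0.2]
gripper_width: 0.1
gripper_force: 1.3
```

```bash
python3 - <<'E'
from p import *
p,r=pose();q=p+r.apply([0,13.5,14]);print(state()["force"],q)
d=q-[637.5,175,0];c,s=np.cos(-.1),np.sin(-.1);print("lead box",d[0]*c+d[1]*s,-d[0]*s+d[1]*c,q[2])
w=grab_frame("wrist");a=grab_frame("side")
cv2.imwrite("pics/r6.png",np.hstack([cv2.resize(w,(480,300)),cv2.resize(a[60:260,190:400],(315,300))])[:,:,::-1])
E
```

```text
[-2.56970513 -0.73287662 -0.15165859] [615.12214304 179.74039225  45.73555646]
lead box -22.73931043744339 2.482652112263735 45.73555645767678
```

View pics/r6.png

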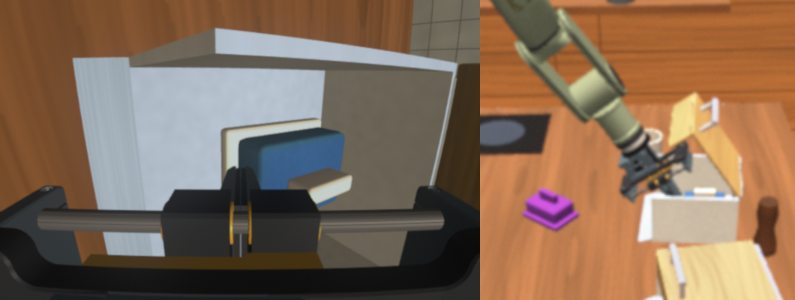

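Wrist: dish nearly at the back wall (front foot edge at (322,120), wall foot close behind it); the tip has ridden about 7 mm high. Push the rest while easing down.

Call:
send_rows(
  deltas=[
    [[0,0.003,0.008],[0,0,0]],
    [[0,0.004,0.007],[0,0,0]],
    [[0,0.005,0.005],[0,0,0]],
    [[0,0.006,0.004],[0,0,0]],
    [[0,0,0],[0,0,0]],
  ],
)

```text
time_s: 21.7
ee_pos: [609.2, 180.2, 45.1]
ee_rot: [146.2, 0.4, 84.1]
force: [-9.4, 1.2, 4.9]
gripper_width: 0.6
gripper_force: 4.3
```

```bash
cat > chk.py <<'E'
from p import *
p,r=pose();q=p+r.apply([0,13.5,14]);print(state()["force"],q,r.as_euler("xyz",degrees=True),state()["qpos"].round(1))
d=q-[637.5,175,0];c,s=np.cos(-.1),np.sin(-.1);print("lead box",d[0]*c+d[1]*s,-d[0]*s+d[1]*c,q[2])
E
python3 chk.py
```

```text
[-9.36966692  1.19204443  4.91107404] [628.11953131 178.16932095  41.02423288] [146.18154566   0.37272049  84.09310982] [ 23.5  26.2 119.5 -76.   16.7 100.4]
lead box -9.650009553100581 2.2170033095292814 41.024232884417046
```

Call:
send_rows(
  deltas=[
    [[0,-0.008,-0.005],[0,0,0]],
    [[0,-0.016,-0.011],[0,0,0]],
    [[0,-0.016,-0.011],[0.02,0,0]],
    [[0,-0.016,-0.011],[0.03,0,0]],
    [[0,-0.02,-0.012],[0.04,0,0]],
    [[0,-0.02,-0.012],[0.05,0,0]],
    [[0,-0.02,-0.012],[0.05,0,0]],
  ],
)

```text
time_s: 22.4
ee_pos: [541.1, 187.8, 46.9]
ee_rot: [151.8, 0.4, 84.1]
force: [-0.4, 0.6, -0.5]
gripper_width: 0.3
gripper_force: 0.0
```

```bash
python3 chk.py; python3 - <<'E'
from p import *
w=grab_frame("wrist");a=grab_frame("side")
D=b2w("P",[34,0,0])
for q,c in [([89,-40,10],0),([89,40,10],0),([-21,40,10],0),([-21,-40,10],0),([-21,40,22],1),([89,40,22],1),([9,0,80],0),([59,0,80],0)]:
    u=px("wrist",b2w("P",q))[0];cv2.circle(w,tuple(int(x) for x in u),4,(255,0,0) if c==0 else (0,255,0),1)
cv2.imwrite("pics/r7.png",np.hstack([cv2.resize(w,(480,300)),cv2.resize(a[60:260,190:400],(315,300))])[:,:,::-1])
E
```

```text
[-0.40147628  0.55422661 -0.49333813] [559.48449302 185.80234715  40.95072645] [151.78395396   0.43472596  84.08180095] [ 26.3  22.3 123.1 -55.9  18.1  83.4]
lead box -78.70418962357765 2.9598257958433303 40.95072645442968
```

View pics/r7.png

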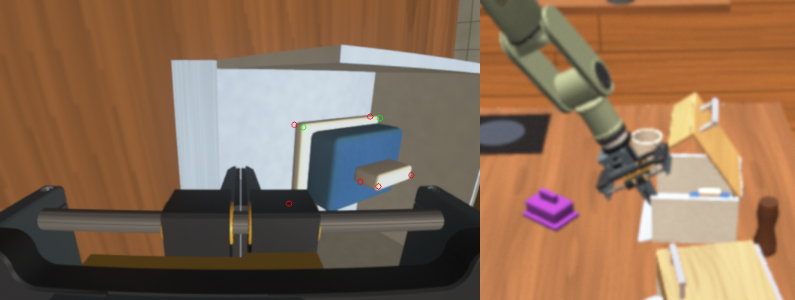

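Wrist: dish square against the back wall, its foot corners on the predicted circles at (294,125) and (375,117), and the lid is still standing. Withdraw clear and hand in.

Call:
send_rows(
  deltas=[
    [[0,-0.018,-0.02],[0,0,0]],
    [[0,-0.018,-0.03],[0,0,0]],
    [[0,-0.018,-0.04],[0,0,0]],
    [[0,0,-0.05],[0,0,0]],
    [[0,0,-0.05],[0,0,0]],
    [[0,0,0],[0,0,0]],
    [[0,0,0],[0,0,0]],
    [[0,0,0],[0,0,0]],
  ],
)

```text
time_s: 23.3
ee_pos: [473.4, 195.0, 116.9]
ee_rot: [151.8, 0.5, 84.0]
force: [0.2, -0.3, -0.7]
gripper_width: 0.2
gripper_force: 0.0
```

```bash
python3 -c "
from p import *
print(state()['force'],state()['ee_pos'],state()['time_s']);print(job_done())"
```

```text
[ 0.2028678  -0.33274022 -0.70164868] [473.35022711 194.96854262 116.88775143] 23.3
the job is handed in; nothing more can be done
None
```

Handed in at 23.3 s, with no verdict returned: the +y box's lid stayed up by itself at about 0.95 rad, the dish is square against that box's back wall, and the other box was never touched, so it stays shut.

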